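# Refit the brightness knob on a microscope lamp control box

## Robot

A 6-joint arm with a two-finger parallel gripper is mounted at the origin on the work surface. World frame = base frame: x ahead of the robot, y to its left, z up, the work surface at z = 0. Lengths are in m, angles in rad, forces in N, time in s.
With the tool pointing down it reaches from about 0.35 to 0.725 m from the base axis. Payload 6 kg.
Tool frame: the origin (TCP) lies between the finger pads; the fingertips stand 8 mm ahead of it and the grasp point (between the pads) lies 11 mm behind it; x points along the fingers, y is the direction in which the jaws open and shut, and the axes are right-handed (so a half turn about x gives the same grasp; the last joint's range is limited). The gripper opens to 85 mm and grips with 20 to 120 N. Pads are 22 mm wide; open, the fingers measure 114 mm over their backs; the gripper's body (76 mm by 85 mm) begins 54 mm behind the grasp point. The pads swing forward as they close: fully open they stand 13 mm farther back than shut.
Start: joints at [-0.897, 0.04, 0.085, 0, -1.615, -0.334], TCP at [0.2, -0.566, 0.2] pointing down, gripper open.
Joint ranges: [-2.56, 2.56], [-1.29, 2.01], [-1.08, 1.49], [-3.29, 1.98], [-2.81, -0.18], [-2.99, 2.99]. Speed limits (rad/s): [2.57, 2.57, 3.01, 3.14, 3.14, 3.14].

## Interface

Orientations are given as [roll, pitch, yaw] about the fixed x, y, z axes, in that order (R = Rz(yaw) Ry(pitch) Rx(roll)).
In Python, from rig import arm gives the robot as it stands. Calls block until the motion is done:
- arm.goto(position, orientation): joint-space move of the TCP to a pose.
- arm.servo_line(position, orientation=None, vel=0.15): straight line of the TCP; orientation=None keeps the orientation; vel is the mean speed in m/s.
- arm.goto_joints(angles): joint-space move.
- arm.move_gripper(opening, f_grip=None): opening from 0.0 (shut) to 1.0 (fully open); f_grip is the grip in N (None keeps the last); returns when the fingers have stopped.
- arm.wait(seconds).
- arm.inverse_kinematics(position, orientation): joint angles nearest the present ones, or None.
- arm.read_state(): the state.
- arm.capture(name): name is "scene" or "side" or "wrist"; returns a dict with "img" (480x640x3 uint8, blue, green, red), "K" (3x3 intrinsics, pixels), "world_from_camera" (4x4, takes a point from camera to world coordinates). Camera axes: x right, y down, z forward; pixel columns grow to the right and rows downward; lengths in m; the calibration is good to about 2 mm. A picture is of the moment at which its call begins. There is no depth.
A pose or a line that the arm cannot do raises arm.IKError and nothing moves.
- arm.close_job(): hands the job in, once; it reports no verdict.
The state is a dict: "time": time; "joint_positions": joint angles; "joint_vel": joint speeds; "joint_efforts": joint torques, N m; "position": TCP position; "ee_rot": TCP orientation; "contact_force": force on the tool from outside, world axes, zero at the start; "torque": the same for the moment, N m; "finger_gap": opening from 0.0 (shut) to 1.0 (fully open).
Only numpy, scipy, OpenCV 4.12 (cv2) and the standard library are available. Lean on these libraries where they do the work, as an engineer would, in place of code of your own. Each camera call takes 0.05 s, during which the arm holds its last target.

## Task

The brightness knob has come off the lamp control box of the microscope. Pick it up, put it on the box's D-shaft - the shaft's exact angle has to be found, so feel for it under a light push and never bear on the box with more than 60 N - and press it fully home until it snaps. Then turn the knob until its pointer faces the raised mark on the panel, let go, and leave the eyepiece, the slide box and the dish alone.

Things in the scene. Friction and masses are not known exactly. Their poses are not given: they have to be found in the camera images.
- knob_center (a point): The loose grey bar knob, standing on the bench, bore down: a round skirt 50 mm across, 5 mm thick, and across it a wing 46 mm long (knob x), 24 mm wide (knob y), 40 mm high over all, its flat sides to be gripped; 50 to 100 g. This point: its centre, 20 mm above the underside; z up, +x along the wing towards the pointer (white line on top, small nib at the skirt).
- knob_bore (a point): Centre of the bore's mouth, in the knob's underside (axes as the knob). A D bore 13 mm across, 24 mm deep; its flat is on the +x side, under the pointer, 1.9 mm from the axis, and reaches 7 mm up from the underside; above that the bore is wider.
- knob_pointer (a point): End of the pointer nib, 33 mm from the knob's axis along knob +x and 3 mm above its underside; moves with the knob.
- unit: The fixed white lamp control box, 140 mm (x) by 170 mm (y) by 60 mm high, at any yaw within about 20 degrees; origin under its centre at bench height, +x towards the edge nearest the raised mark. The D-shaft stands upright in the middle of its top.
- dial_seat (a point): Fixed point on the box's top panel (60 mm above the bench) on the shaft's axis: where the centre of the knob's underside lies when the knob is home. Axes as the box. It does not turn with the shaft. The shaft turns stiffly (0.05 N m), stays where it is left, and turns from 34 degrees right to 120 degrees left of the mark.
- shaft_tip (a point): Fixed point on the axis at the shaft's tip, 22 mm above the panel; axes as the box. Steel D-shaft 12 mm across, flat 1.5 mm from its axis over its whole length, tip chamfered by 1 mm (which draws in a bore up to 1 mm off). Seen from above the flat faces 25 to 101 degrees counter-clockwise of the direction to the raised mark: the exact angle is not measured, feel or look for it.
- shaft_ball (a point): Fixed point on the axis 10 mm above the panel, where a sprung ball stands 2 mm out of the flat: it resists the last 14 mm of travel with some 5 to 12 N until the knob snaps home over the last 3 mm. The fit has 10 to 15 degrees of play either way; at other angles the knob stops on the tip, its underside about 20 to 22 mm above the panel.
- dial_mark (a point): The raised mark, a steel bar 12 mm long, 4 mm wide and 3 mm high on the top panel, 46 mm from the shaft's axis towards box +x (this point: its top centre).
- eyepiece_center (a point): A loose black eyepiece, 34 mm across, 46 mm tall, standing; this point at its centre. Leave alone.
- slide_box_center (a point): A loose white slide box, 36 by 84 by 30 mm high; this point at its centre. Leave alone.
- dish_center (a point): A loose clear dish with lid, 64 mm across, 15 mm tall; this point at its centre. Leave alone.
Mind the look-alikes: they are no part of the job. What is shaped like the part that bears knob_center but green or pink is not meant.

How it is judged:
By the outcome, as a careful person would: the job done as asked, in the order asked, and still so for the second after the job is handed in, with the robot touching nothing.
It also fails if it takes over 72 s, if anything falls off the work surface, if the arm or the gripper's body presses on something with over 40 N, if the wrist force passes 120 N, or if a joint passes its speed limit or range.

## Working session

There is one attempt and no reset: what is moved stays moved. The work goes in short steps, each a Python script; the robot and the scene stay as the last script left them, time stands still between calls to the robot, and variables do not carry over. Pictures are saved under pics/ and viewed, and the job is handed in when it is done.

```bash
ls; mkdir -p pics; python3 - <<'E'
from rig import arm
import cv2
for n in("scene","side","wrist"):
    c=arm.capture(n); cv2.imwrite(f"pics/a_{n}.png",c["img"]); print(n,c["K"].tolist() if hasattr(c["K"],'tolist') else c["K"]); print(c["world_from_camera"])
print(arm.read_state())
E
```

```text
pics
scene [[563.330006620627, 0.0, 327.80186387467893], [0.0, 563.330006620627, 243.08888719490474], [0.0, 0.0, 1.0]]
[[ 0.60157391  0.48338048 -0.63596552  1.12696704]
 [ 0.7988159  -0.3654308   0.47786346 -0.36781242]
 [-0.00141152 -0.79548956 -0.60596565  0.60873324]
 [ 0.          0.          0.          1.        ]]
side [[503.36931832299683, 0.0, 314.6294943494027], [0.0, 503.36931832299683, 241.137425594188], [0.0, 0.0, 1.0]]
[[-0.92877134 -0.27577464  0.24765327  0.37123163]
 [-0.37051045  0.67221957 -0.64097025  0.56524662]
 [ 0.01028597 -0.68707292 -0.72651566  0.70084593]
 [ 0.          0.          0.          1.        ]]
wrist [[333.0980033052857, 0.0, 320.17810186123546], [0.0, 333.0980033052857, 238.42826844938273], [0.0, 0.0, 1.0]]
[[-3.32354743e-01  9.08498135e-01  2.53320870e-01  1.35998281e-01]
 [ 9.43154278e-01  3.19977969e-01  8.98560358e-02 -5.88032770e-01]
 [ 5.76943296e-04  2.68784742e-01 -9.63200098e-01  3.72578316e-01]
 [ 0.00000000e+00  0.00000000e+00  0.00000000e+00  1.00000000e+00]]
{'time': 0.15, 'joint_positions': array([-8.97292519e-01,  4.06859182e-02,  8.40746381e-02, -2.95658274e-04,
       -1.61549592e+00, -3.33725264e-01]), 'joint_vel': array([-0.00117915, -0.00255891,  0.00418831, -0.00018637, -0.00167397,
        0.0004373 ]), 'joint_efforts': array([-1.87753409e-03, -3.68610442e+01,  3.47695506e+01,  6.93612725e+00,
       -4.30734042e-03, -2.67498092e-05]), 'position': array([ 0.19993311, -0.56541318,  0.19952839]), 'ee_rot': array([1.68289226, 1.56945259, 2.02268382]), 'contact_force': array([-0.04870577,  0.12815848, -0.42106934]), 'torque': array([ 0.00988441, -0.03760422,  0.00586227]), 'finger_gap': 0.9946209895226829}
```

View pics/a_scene.png

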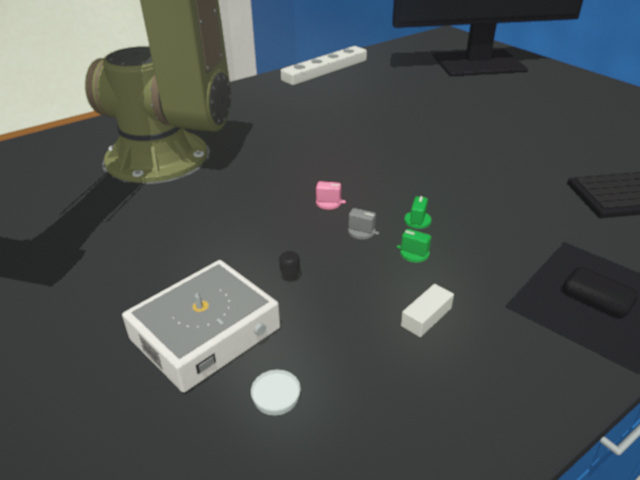

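View pics/a_side.png

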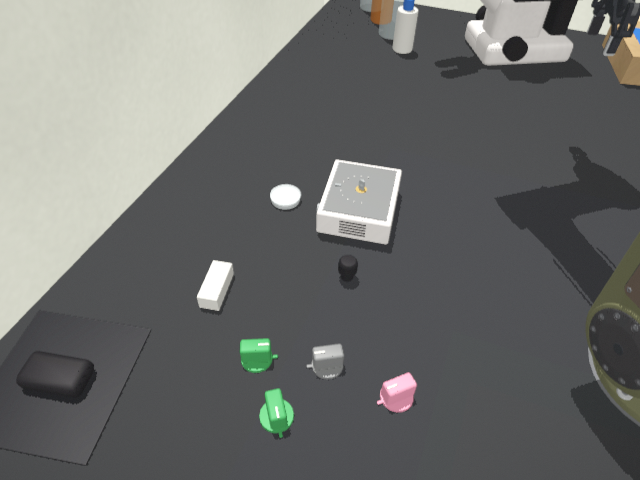

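View pics/a_wrist.png

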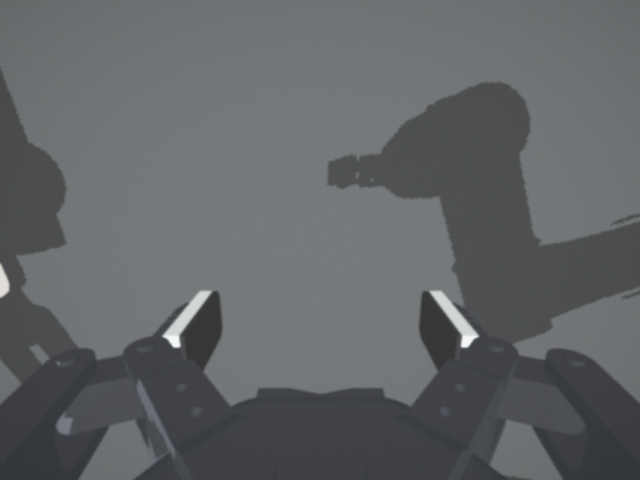

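Bar-knob shapes in the scene view: grey (362,222), pink (329,195), green (418,212) and green (416,245). The grey one is meant because the task names grey and excludes green and pink. I'll enlarge it and the box to confirm.

```bash
python3 - <<'E'
import cv2,numpy as np
a=cv2.imread("pics/a_scene.png");b=cv2.imread("pics/a_side.png")
f=lambda im,x,y,w,h,s:cv2.resize(im[y:y+h,x:x+w],None,fx=s,fy=s,interpolation=cv2.INTER_CUBIC)
cv2.imwrite("pics/b1.png",np.hstack([f(a,330,195,60,55,6.5)[:357],f(b,300,330,60,55,6.5)[:357]]))
cv2.imwrite("pics/b2.png",f(a,120,255,165,130,4.5))
cv2.imwrite("pics/b3.png",f(b,310,150,100,100,5.8))
E
```

```text
(no output)
```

View pics/b1.png

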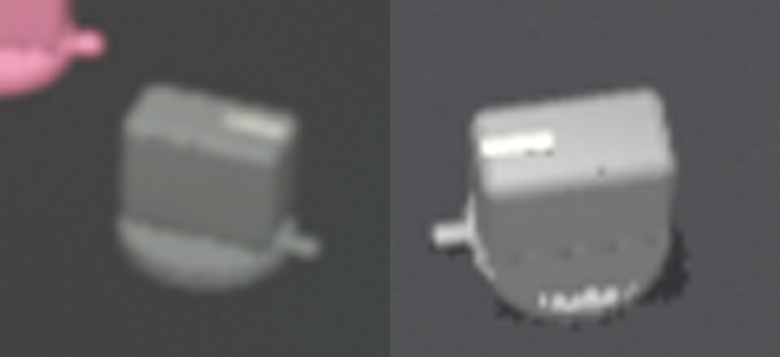

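View pics/b2.png

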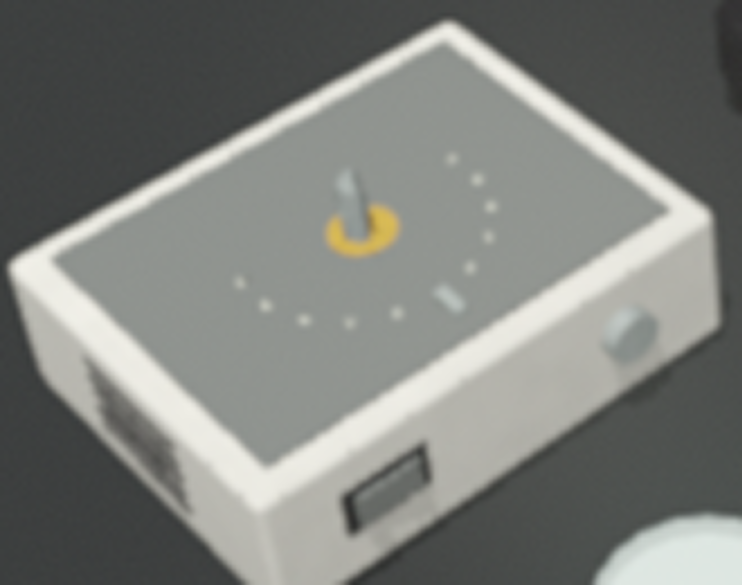

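View pics/b3.png

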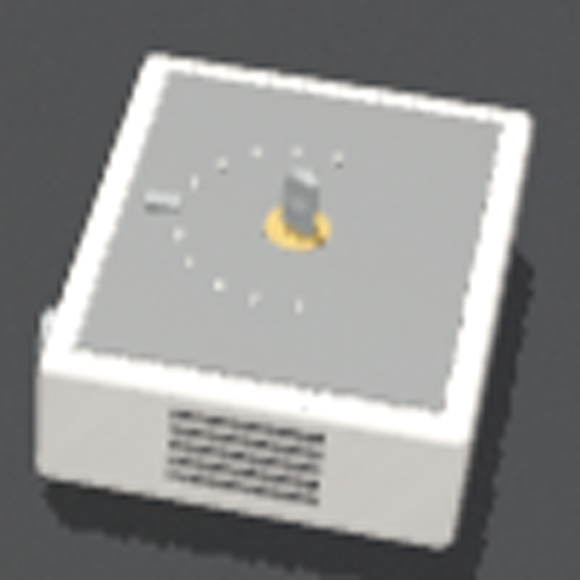

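Grey knob confirmed. In the scene crop its white pointer line and nib (318,247) point to image right. The box's mark is on its dish-facing edge. Next I'll fit the planar poses.

```bash
cat > h.py <<'E'
import numpy as np, cv2
from scipy.optimize import least_squares
from scipy.spatial.transform import Rotation as Rn
C={'scene':(np.array([[563.330006620627,0,327.80186387467893],[0,563.330006620627,243.08888719490474],[0,0,1.]]),np.array([[0.60157391,0.48338048,-0.63596552,1.12696704],[0.7988159,-0.3654308,0.47786346,-0.36781242],[-0.00141152,-0.79548956,-0.60596565,0.60873324],[0,0,0,1]])),
'side':(np.array([[503.36931832299683,0,314.6294943494027],[0,503.36931832299683,241.137425594188],[0,0,1.]]),np.array([[-0.92877134,-0.27577464,0.24765327,0.37123163],[-0.37051045,0.67221957,-0.64097025,0.56524662],[0.01028597,-0.68707292,-0.72651566,0.70084593],[0,0,0,1]]))}
def px2w(K,T,uv,z):
    d=T[:3,:3]@np.linalg.inv(K)@np.array([uv[0],uv[1],1.]); o=T[:3,3]
    return o+d*(z-o[2])/d[2]
def proj(K,T,P):
    p=(np.atleast_2d(P)-T[:3,3])@T[:3,:3]; q=p@K.T; return q[:,:2]/q[:,2:]
def fit(obs,x0):  # obs: list (K,T,uv,(local xyz))
    def r(p):
        c,s=np.cos(p[2]),np.sin(p[2]); o=[]
        for K,T,uv,l in obs:
            o+=list(proj(K,T,[p[0]+c*l[0]-s*l[1],p[1]+s*l[0]+c*l[1],l[2]])[0]-uv)
        return np.array(o)
    s=least_squares(r,x0,loss='soft_l1'); return s.x,r(s.x).reshape(-1,2)
E
python3 - <<'E'
from h import *
sc=lambda x,y:(120+x/4.5,255+y/4.5); sd=lambda x,y:(310+x/5.8,150+y/5.8)
for n,p in dict(m=sc(450,298),col=sc(363,231),c1=sc(450,22),c2=sc(712,214),c3=sc(262,500),c4=sc(12,265)).items(): print(n,px2w(*C['scene'],p,.06))
for n,p in dict(m=sd(161,202),col=sd(297,230),c1=sd(155,58),c2=sd(530,115),c3=sd(462,440),c4=sd(42,368)).items(): print(n,px2w(*C['side'],p,.06))
print('tip',px2w(*C['scene'],sc(347,175),.082),px2w(*C['side'],sd(303,175),.082))
k=lambda x,y:(330+x/6.5,195+y/6.5);q=lambda x,y:(300+x/6.5,330+y/6.5)
print('nib',px2w(*C['scene'],k(318,247),.003),px2w(*C['side'],q(45,235),.003))
print([px2w(*C['scene'],k(*p),.04)[:2].round(4) for p in((150,85),(297,115),(275,160),(125,122))])
print([px2w(*C['side'],q(*p),.04)[:2].round(4) for p in((85,110),(268,92),(282,165),(100,192))])
S=C['scene'];D=C['side']
o=[];X=.07;Y=.085
# +x edge faces dish
w=px2w(*S,sc(450,298),.06)-px2w(*S,sc(363,231),.06);yaw=np.arctan2(w[1],w[0]);print('yaw0',np.degrees(yaw))
pts=[(S,sc(450,22)),(S,sc(712,214)),(S,sc(262,500)),(S,sc(12,265)),(D,sd(155,58)),(D,sd(530,115)),(D,sd(462,440)),(D,sd(42,368))]
c=px2w(*S,sc(363,231),.06)
for cm,p in pts:
    d=px2w(*cm,p,.06)-c; a=d[0]*np.cos(yaw)+d[1]*np.sin(yaw);b=-d[0]*np.sin(yaw)+d[1]*np.cos(yaw)
    o.append((*cm,p,(np.sign(a)*X,np.sign(b)*Y,.06)))
x,r=fit(o,[c[0],c[1],yaw]);print('box',x,np.degrees(x[2]));print(r.round(1).tolist())
a=[(150,85),(297,115),(275,160),(125,122)];b=[(85,110),(268,92),(282,165),(100,192)]
n=px2w(*S,k(318,247),.003)
o=[(*S,k(318,247),(.033,0,.003)),(*D,q(45,235),(.033,0,.003))]
mid=np.mean([px2w(*S,k(*p),.04) for p in a],0);d=n-mid;yaw=np.arctan2(d[1],d[0])
for cm,f,L in((S,k,a),(D,q,b)):
    for p in L:
        e=px2w(*cm,f(*p),.04)-mid;A=e[0]*np.cos(yaw)+e[1]*np.sin(yaw);B=-e[0]*np.sin(yaw)+e[1]*np.cos(yaw)
        o.append((*cm,f(*p),(np.sign(A)*.022,np.sign(B)*.011,.04)))
x,r=fit(o,[mid[0],mid[1],yaw]);print('knob',x,np.degrees(x[2]));print(r.round(1).tolist())
E
```

```text
m [ 0.60274772 -0.15759113  0.06      ]
col [ 0.56046211 -0.16523717  0.06      ]
c1 [ 0.48473134 -0.09397756  0.06      ]
c2 [ 0.6195441  -0.07429492  0.06      ]
c3 [ 0.64102448 -0.23687937  0.06      ]
c4 [ 0.50912344 -0.25809461  0.06      ]
m [ 0.6040303  -0.15853049  0.06      ]
col [ 0.5569623  -0.16235568  0.06      ]
c1 [ 0.6329979  -0.23210586  0.06      ]
c2 [ 0.50060227 -0.25194146  0.06      ]
c3 [ 0.47825408 -0.08693991  0.06      ]
c4 [ 0.61131924 -0.06741218  0.06      ]
tip [ 0.55780382 -0.16595485  0.082     ] [ 0.5573726  -0.16449326  0.082     ]
nib [0.52309266 0.20215308 0.003     ] [0.52162528 0.20101149 0.003     ]
[array([0.474 , 0.1803]), array([0.51  , 0.2033]), array([0.5228, 0.1843]), array([0.4841, 0.1633])]
[array([0.5173, 0.187 ]), array([0.4796, 0.1664]), array([0.4702, 0.1834]), array([0.5062, 0.2055])]
yaw0 10.24941639371542
box [ 0.55906938 -0.16326097  0.14597829] 8.363939975258717
[[0.4, -3.5], [1.8, -2.9], [-0.3, -0.1], [-1.5, -3.0], [-2.6, -2.3], [-0.0, -1.8], [0.8, -0.7], [-2.0, -1.2]]
knob [0.49411901 0.185114   0.53224114] 30.495171057880988
[[-0.3, -0.1], [-0.8, 0.3], [-0.2, -1.7], [0.1, -1.1], [-0.5, -1.6], [-0.7, -1.1], [-0.8, -0.4], [-0.3, -1.3], [0.4, 0.1], [-0.9, -0.2]]
```

```bash
cat >> h.py <<'E'
def Rt(phi):
    c,s=np.cos(phi),np.sin(phi); return np.array([[0,c,s],[0,s,-c],[-1,0,0.]])
def rpy(phi,tilt=None): 
    R=Rt(phi)
    import warnings; warnings.simplefilter('ignore')
    return Rn.from_matrix(R).as_euler('xyz')
TC=np.array([[-3.32354743e-01,9.08498135e-01,2.53320870e-01,1.35998281e-01],[9.43154278e-01,3.19977969e-01,8.98560358e-02,-5.88032770e-01],[5.76943296e-04,2.68784742e-01,-9.63200098e-01,3.72578316e-01],[0,0,0,1]])
T0=np.eye(4);T0[:3,:3]=Rn.from_euler('xyz',[1.68289226,1.56945259,2.02268382]).as_matrix();T0[:3,3]=[0.19993311,-0.56541318,0.19952839]
X=np.linalg.inv(T0)@TC
Kw=np.array([[333.0980033052857,0,320.17810186123546],[0,333.0980033052857,238.42826844938273],[0,0,1]])
def camat(pos,phi):
    T=np.eye(4);T[:3,:3]=Rt(phi);T[:3,3]=pos;return T@X
E
python3 - <<'E'
from h import *
from rig import arm
print(T0[:3,:3].round(2).tolist(), X.round(3).tolist())
d=np.radians
print('q0',arm.read_state()['joint_positions'].round(2))
for phi in(-59.5,120.5):
    print('pick',phi,arm.inverse_kinematics([.494,.185,.02],rpy(d(phi))))
for ka in(110,90,60,33,8):
  for o in(-90,90):
    print('shaft knob',ka,o,arm.inverse_kinematics([.558,-.164,.1],rpy(d(ka+o))))
for n,p in dict(pink=(329,203),g1=(418,220),g2=(416,254),eye=(290,275)).items(): print(n,px2w(*C['scene'],p,.003))
E
```

```text
[[-0.0, -0.33, 0.94], [0.0, 0.94, 0.33], [-1.0, 0.0, -0.0]] [[0.001, -0.269, 0.963, -0.173], [1.0, -0.001, -0.001, 0.0], [0.001, 0.963, 0.269, -0.068], [0.0, 0.0, 0.0, 1.0]]
q0 [-0.9   0.04  0.08 -0.   -1.62 -0.33]
pick -59.5 [ 7.40037698e-01 -9.99866380e-02 -3.83045386e-01  4.44089210e-16
 -1.28773758e+00  1.36308405e+00]
pick 120.5 [ 0.7400377  -0.09998664 -0.38304539  0.         -1.28773758 -1.7785086 ]
shaft knob 110 -90 [ 0.05878526  0.00315909 -0.13510841  0.         -1.43252883 -2.85131206]
shaft knob 110 90 [ 0.05878526  0.00315909 -0.13510841  0.         -1.43252883  0.29028059]
shaft knob 90 -90 None
shaft knob 90 90 [ 0.05878526  0.00315909 -0.13510841  0.         -1.43252883 -0.05878526]
shaft knob 60 -90 [ 0.05878526  0.00315909 -0.13510841  0.         -1.43252883  2.55920862]
shaft knob 60 90 [ 0.05878526  0.00315909 -0.13510841  0.         -1.43252883 -0.58238404]
shaft knob 33 -90 [ 0.05878526  0.00315909 -0.13510841  0.         -1.43252883  2.08796972]
shaft knob 33 90 [ 0.05878526  0.00315909 -0.13510841  0.         -1.43252883 -1.05362293]
shaft knob 8 -90 [ 0.05878526  0.00315909 -0.13510841  0.         -1.43252883  1.65163741]
shaft knob 8 90 [ 0.05878526  0.00315909 -0.13510841  0.         -1.43252883 -1.48995525]
pink [0.3892204  0.18963675 0.003     ]
g1 [0.53615719 0.28772064 0.003     ]
g2 [0.60813558 0.21283582 0.003     ]
eye [0.52307792 0.00772377 0.003     ]
```

```bash
python3 - <<'E'
from h import *
from rig import arm
phi=np.radians(8.4+90)
tip=np.array([.558,-.1645,.082])
f=lambda p:proj(Kw,camat([p[0],p[1],.11],phi),tip)[0]-[320,235]
s=least_squares(f,[.6,-.16],x_scale=.01);print(s.x,s.cost)
p=[*s.x,.11]
arm.goto(p,rpy(phi)); st=arm.read_state();print(st['time'],st['position'])
c=arm.capture("wrist");cv2.imwrite("pics/c.png",c["img"]);np.save("c_T.npy",c["world_from_camera"])
print(proj(Kw,c["world_from_camera"],tip), np.abs(c["world_from_camera"]-camat(st['position'],phi)).max())
i=c["img"]
cv2.imwrite("pics/c1.png",cv2.resize(i[190:280,270:370],None,fx=6,fy=6,interpolation=cv2.INTER_CUBIC))
E
```

```text
[ 0.57177013 -0.16236192] 4.0389678347315804e-28
2.15 [ 0.57164103 -0.16315466  0.1102453 ]
[[321.24015548 235.21156235]] 0.0009505557725811853
```

View pics/c.png

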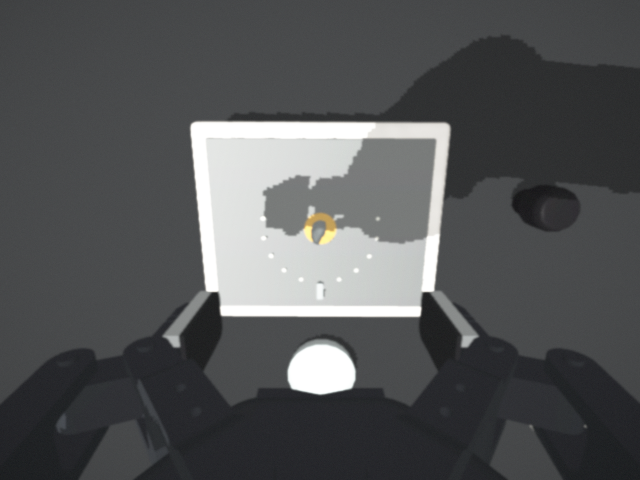

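View pics/c1.png

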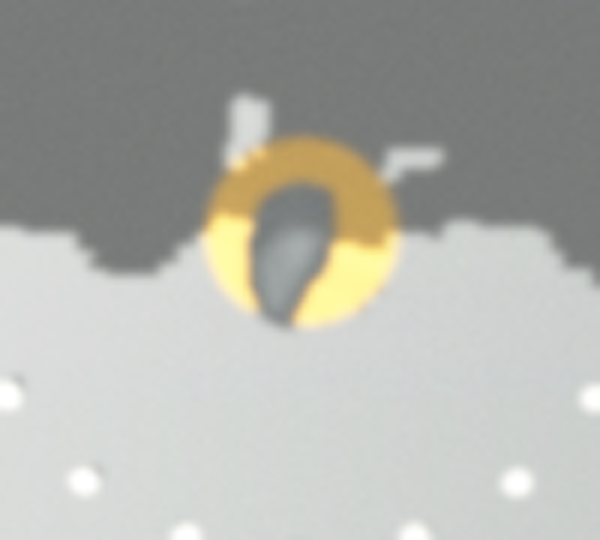

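The wrist crop shows the D tip at about (323,233) in the full image. Its flat edge runs from (330,235) to (290,325) in the crop, so it faces right and down, roughly 65° CCW of the mark. I'll overlay model outlines to refine that, and measure the axis and the mark.

```bash
python3 - <<'E'
from h import *
T=np.load("c_T.npy")
im=cv2.imread("pics/c.png")
cr=lambda x,y:(270+x/6,190+y/6)
col=px2w(Kw,T,cr(302,230),.0605)
print('collar',col)
print('mark',px2w(Kw,T,(320.3,291),.0630))
cs=[(193,122),(449,123),(425,317),(215,317)]
P=[px2w(Kw,T,c,.06) for c in cs]
for p in P: print(p)
L=[(-.07,-.085,.06),(-.07,.085,.06),(.07,.085,.06),(.07,-.085,.06)]
x,r=fit([(Kw,T,np.array(c),l) for c,l in zip(cs,L)],[.558,-.164,.146]);print('box',x,np.degrees(x[2]),r.round(1).tolist())
S=8
base=cv2.resize(im[205:260,290:350],None,fx=S,fy=S,interpolation=cv2.INTER_CUBIC)
rows=[]
ax=col[:2]
for a in(45,55,65,75,85):
    b=base.copy()
    for z,rr,c in((.082,.005,(0,0,255)),(.081,.006,(0,255,0)),(.06,.006,(255,0,0))):
        h=np.arccos(.0015/rr); t=np.linspace(h,2*np.pi-h,40)
        A=x[2]+np.radians(a)
        pts=np.c_[ax[0]+rr*np.cos(t+A),ax[1]+rr*np.sin(t+A),np.full(40,z)]
        q=(proj(Kw,T,pts)-[290,205]+.5)*S-.5
        cv2.polylines(b,[np.round(q).astype(int)],True,c,1)
    rows.append(b[120:380,60:326]);
cv2.imwrite("pics/d.png",np.vstack([np.hstack(rows[:3]),np.hstack(rows[3:]+[base[120:380,60:326]])]))
E
```

```text
collar [ 0.55895717 -0.16495087  0.0605    ]
mark [ 0.60425193 -0.15836917  0.063     ]
[ 0.50198213 -0.25494148  0.06      ]
[ 0.47916489 -0.09405581  0.06      ]
[ 0.61515242 -0.07791151  0.06      ]
[ 0.63783076 -0.23286735  0.06      ]
box [ 0.55956021 -0.16490204  0.14105025] 8.081584130359685 [[-6.3, -0.6], [5.7, -0.6], [8.6, 3.3], [-8.7, 2.4]]
```

View pics/d.png

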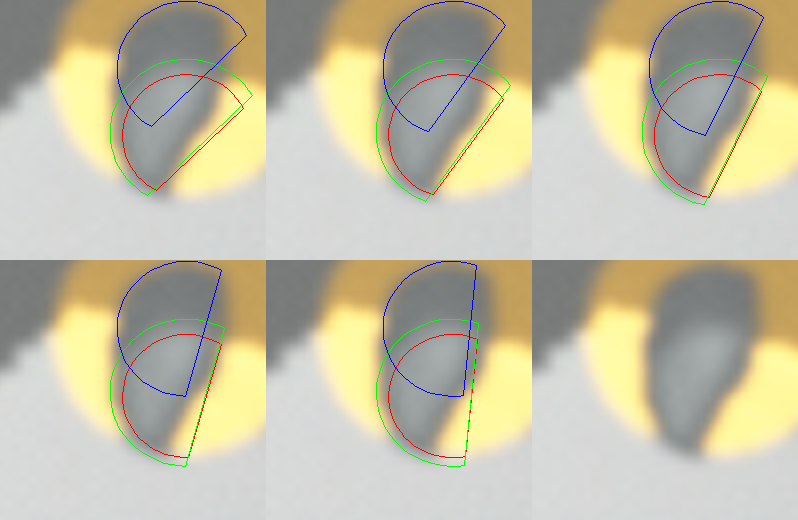

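Flat is about 60° CCW of the mark (about 68° world), axis near (0.5585,-0.1645), box yaw 8.3°. Now a wrist view of the knob.

```bash
python3 - <<'E'
from h import *
from rig import arm
phi=np.radians(120.5)
k=np.array([.494,.185,.04])
f=lambda p:proj(Kw,camat([p[0],p[1],.09],phi),k)[0]-[320,240]
s=least_squares(f,[.5,.185],x_scale=.01)
p=[*s.x,.09];print(p)
arm.servo_line([.5716,-.163,.16],vel=.3)
arm.goto([p[0],p[1],.16],rpy(phi)); arm.servo_line(p,rpy(phi),vel=.25);st=arm.read_state();print(st['time'],st['position'])
c=arm.capture("wrist");cv2.imwrite("pics/e.png",c["img"]);np.save("e_T.npy",c["world_from_camera"])
i=c["img"]
cv2.imwrite("pics/e1.png",cv2.resize(i[180:300,250:390],None,fx=5,fy=5,interpolation=cv2.INTER_CUBIC))
E
```

```text
[np.float64(0.4977464773672535), np.float64(0.18737207996121205), 0.09]
4.2917 [0.49825402 0.18626945 0.09050862]
```

View pics/e.png

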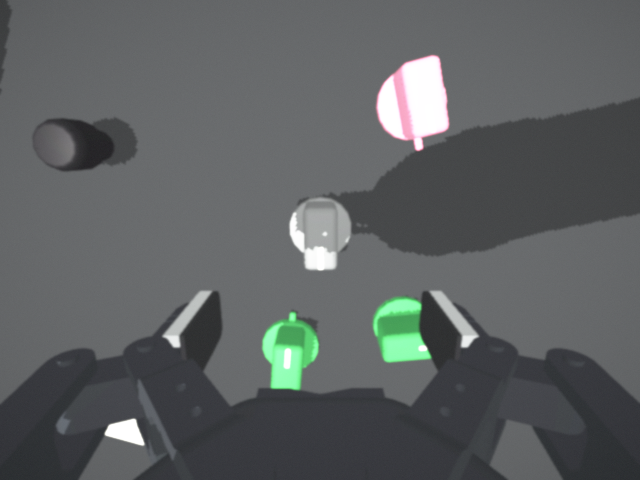

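View pics/e1.png

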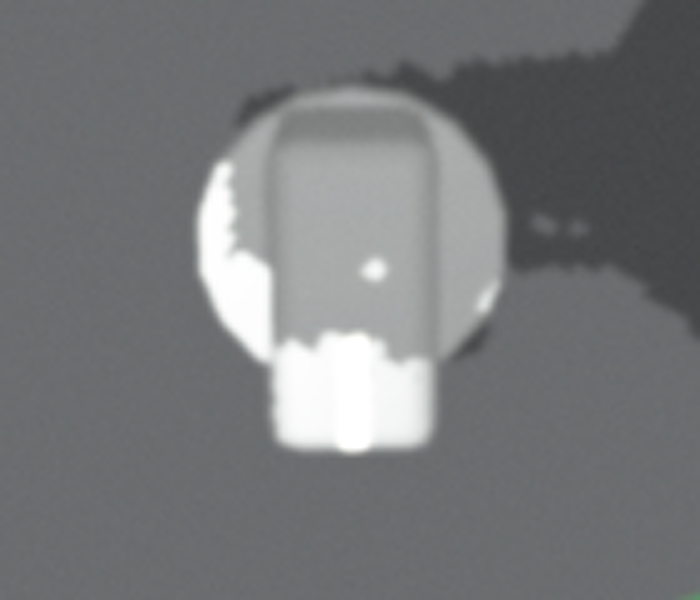

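```bash
python3 - <<'E'
from h import *
T=np.load("e_T.npy")
cr=lambda x,y:((250+(x+.5)/5-.5),180+(y+.5)/5-.5)
k=np.array([np.cos(np.radians(30.5)),np.sin(np.radians(30.5)),0])
a=px2w(Kw,T,cr(353.5,450),.039);print('far end',a,a-.023*k)
a=px2w(Kw,T,cr(353,138),.039);print('near end',a,a+.023*k)
a=px2w(Kw,T,cr(352,87),.004);print('skirt top',a,a+.025*k)
for x in(197,507):print('skirt side',px2w(Kw,T,cr(x,238),.004))
a=px2w(Kw,T,cr(353.5,200),.04)-px2w(Kw,T,cr(353.5,430),.04);print(np.degrees(np.arctan2(-a[1],-a[0])))
E
```

```text
far end [0.5139429  0.19532002 0.039     ] [0.49412543 0.18364664 0.039     ]
near end [0.47481679 0.17230605 0.039     ] [0.49463426 0.18397944 0.039     ]
skirt top [0.47340174 0.17120366 0.004     ] [0.49494247 0.18389212 0.004     ]
skirt side [0.50695048 0.16204022 0.004     ]
skirt side [0.48178749 0.20492174 0.004     ]
30.37787538391849
```

```bash
python3 - <<'E'
from h import *
from rig import arm
phi=np.radians(120.4)
arm.goto([.4943,.1838,.085],rpy(phi))
arm.servo_line([.4943,.1838,.018],rpy(phi),vel=.12)
print(arm.read_state()['position'])
arm.move_gripper(0.0,60);s=arm.read_state();print(s['time'],s['finger_gap'],s['position'],s['contact_force'])
arm.servo_line([.4943,.1838,.14],rpy(phi),vel=.2);s=arm.read_state();print(s['time'],s['finger_gap'],s['contact_force'],s['position'])
for n in("scene","side","wrist"):
    c=arm.capture(n);cv2.imwrite(f"pics/f_{n}.png",c["img"]);np.save(f"f_{n}.npy",c["world_from_camera"])
a=cv2.imread("pics/f_side.png");b=cv2.imread("pics/f_wrist.png")
q=proj(*C['side'],[.4943,.1838,.14])[0].astype(int);print(q)
y,x=max(0,q[1]-60),max(0,q[0]-60)
cv2.imwrite("pics/f1.png",np.hstack([cv2.resize(a[y:y+120,x:x+120],(400,400)),cv2.resize(b[250:400,245:395],(400,400))]))
E
```

```text
[0.4948593  0.18403465 0.01888335]
6.0667 -0.0027193125872890683 [0.49428808 0.18379402 0.0179855 ] [0.67733807 0.41263107 0.18883747]
6.825 -0.0022834744223006413 [-0.73565242 -0.44781579 -0.56014771] [0.49359806 0.18370282 0.13840526]
[330 311]
```

View pics/f1.png

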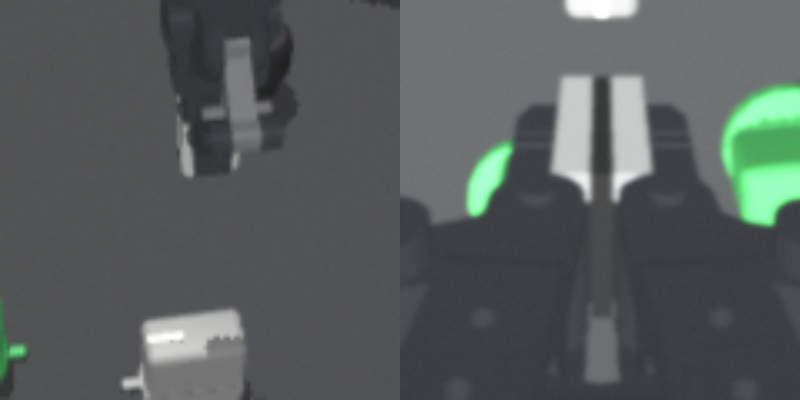

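View pics/f_wrist.png

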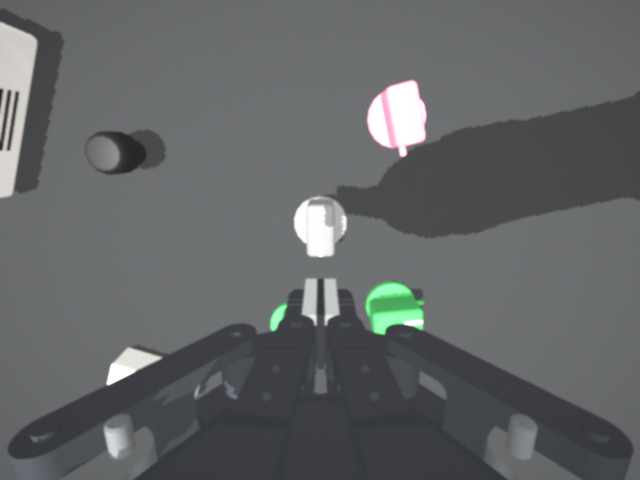

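The grip closed on nothing (gap 0), and the knob still stands at (320,222) in the wrist view. I'll find out why before trying again.

```bash
python3 - <<'E'
from h import *
im=cv2.imread("pics/f_wrist.png");T=np.load("f_wrist.npy")
cv2.imwrite("pics/g.png",cv2.resize(im[180:330,250:400],None,fx=4,fy=4,interpolation=cv2.INTER_CUBIC))
a=cv2.imread("pics/a_side.png");b=cv2.imread("pics/f_side.png")
cv2.imwrite("pics/g2.png",np.hstack([cv2.resize(x[280:400,270:390],(400,400),interpolation=cv2.INTER_CUBIC) for x in(a,b)]))
print(proj(Kw,T,[[.4943,.1838,.138],[.4936,.1837,.130]]))
E
```

```text
[[320.21800709 273.91921559]
 [320.69232895 267.76832198]]
```

View pics/g.png

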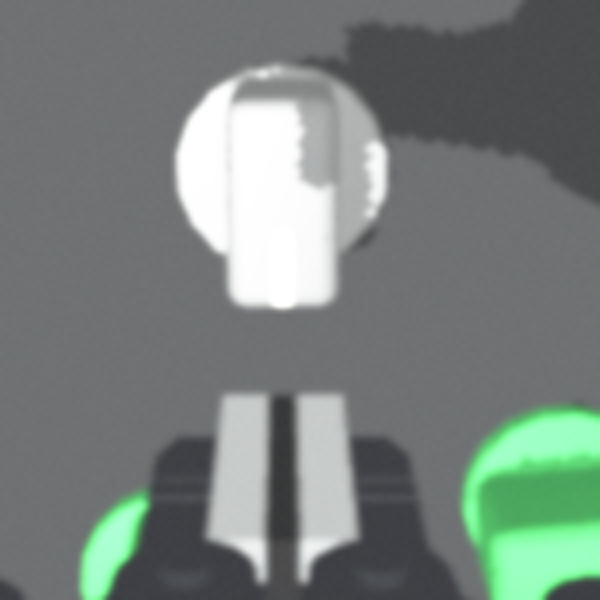

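View pics/g2.png

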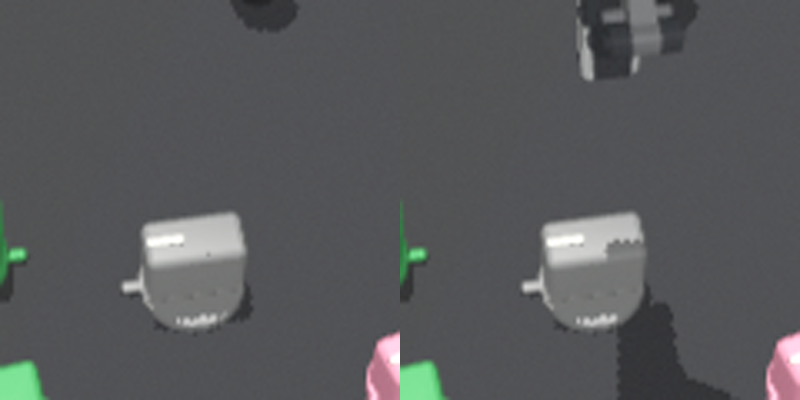

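The gripper pads look shorter than stated: the tips sit near row 279 in the wrist view, where row 268 or less was expected. I'll triangulate the fingertip from the scene and side views.

```bash
python3 - <<'E'
from h import *
P=[.4936,.1837,.138]
im=[]
for n in('scene','side'):
    a=cv2.imread(f"pics/f_{n}.png");q=proj(*C[n],[P,[.4936,.1837,.130],[.4936,.1837,.168]]);print(n,q.round(1).tolist())
    x,y=int(q[0][0])-40,int(q[0][1])-50;print(x,y)
    c=cv2.resize(a[y:y+80,x:x+80],None,fx=5,fy=5,interpolation=cv2.INTER_CUBIC)
    for p,col in zip(q,((0,0,255),(0,255,255),(255,255,0))): cv2.drawMarker(c,tuple(((p-[x,y]+.5)*5).astype(int)),col,0,10)
    im.append(c)
cv2.imwrite("pics/h.png",np.hstack(im))
E
```

```text
scene [[363.4, 164.2], [363.3, 168.4], [364.1, 148.3]]
323 114
side [[330.8, 312.2], [330.6, 315.6], [331.5, 298.8]]
290 262
```

View pics/h.png

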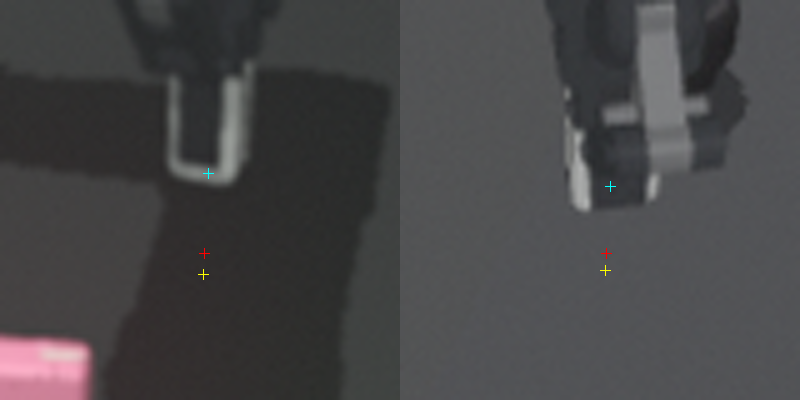

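Both views put the closed fingertips near z=0.167 with the TCP reported at 0.138. They stand about 29 mm behind the reported TCP, not 8 mm ahead, so the first grasp closed above the knob. I'll go about 38 mm lower, watching the force.

```bash
python3 - <<'E'
from h import *
from rig import arm
phi=np.radians(120.4)
arm.move_gripper(1.0)
for z,v in((.03,.2),(.0,.08),(-.02,.05)):
    arm.servo_line([.4943,.1838,z],rpy(phi),vel=v);s=arm.read_state();print(s['time'],s['position'].round(4),s['contact_force'].round(2))
    if abs(s['contact_force'][2])>4: break
arm.move_gripper(0.0,60);s=arm.read_state();print(s['time'],s['finger_gap'],s['position'].round(4),s['contact_force'].round(2))
for n in("side","wrist"):
    c=arm.capture(n);cv2.imwrite(f"pics/i_{n}.png",c["img"])
a=cv2.imread("pics/i_side.png");b=cv2.imread("pics/i_wrist.png")
cv2.imwrite("pics/i1.png",np.hstack([cv2.resize(a[290:390,280:380],(400,400)),cv2.resize(b[200:350,245:395],(400,400))]))
E
```

```text
8.4583 [0.4951 0.184  0.0314] [0.06 0.57 0.58]
8.9833 [ 4.942e-01  1.836e-01 -3.000e-04] [-0.15  0.03  0.5 ]
9.5333 [ 0.4943  0.1837 -0.0202] [-0.25  0.55  0.69]
10.125 0.2753125435466664 [ 0.4945  0.184  -0.0197] [-0.59  0.38  1.33]
```

View pics/i1.png

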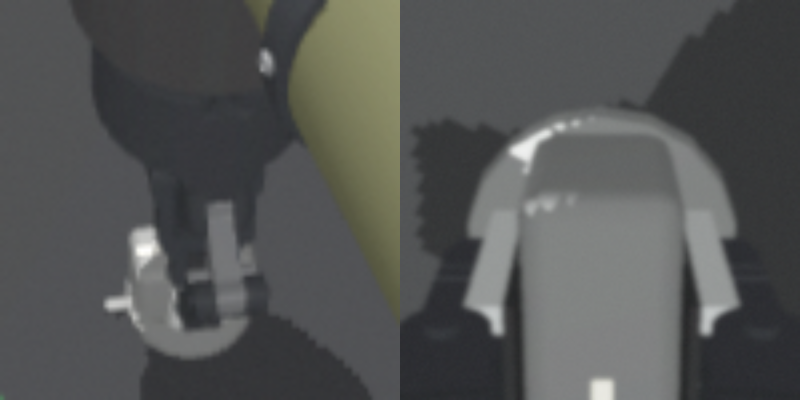

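Grip is good: gap 0.275 is 23.4 mm, matching the 24 mm wing, and the knob's underside sits 19.7 mm above the reported TCP. Lift and carry it over the shaft.

```bash
cat >> h.py <<'E'
AX=np.array([.5585,-.1645]); BY=8.3; DZ=.0197
def hold(k): return rpy(np.radians(k+90))
E
python3 - <<'E'
from h import *
from rig import arm
arm.servo_line([.4943,.1838,.10],hold(30.4),vel=.2)
arm.goto([*AX,.10],hold(68.3)); arm.wait(.2)
s=arm.read_state();print(s['time'],s['finger_gap'],s['position'].round(4),s['contact_force'].round(2),s['torque'].round(3))
for n in("scene","side"):
    c=arm.capture(n);cv2.imwrite(f"pics/j_{n}.png",c["img"])
a=cv2.imread("pics/j_side.png");b=cv2.imread("pics/j_scene.png")
cv2.imwrite("pics/j1.png",np.hstack([cv2.resize(b[220:340,140:260],(400,400),interpolation=2),cv2.resize(a[100:220,300:420],(400,400),interpolation=2)]))
E
```

```text
12.5083 0.2697598731181171 [ 0.5587 -0.1636  0.1   ] [ 0.54  1.   -0.28] [ 0.021  0.016 -0.05 ]
```

View pics/j1.png

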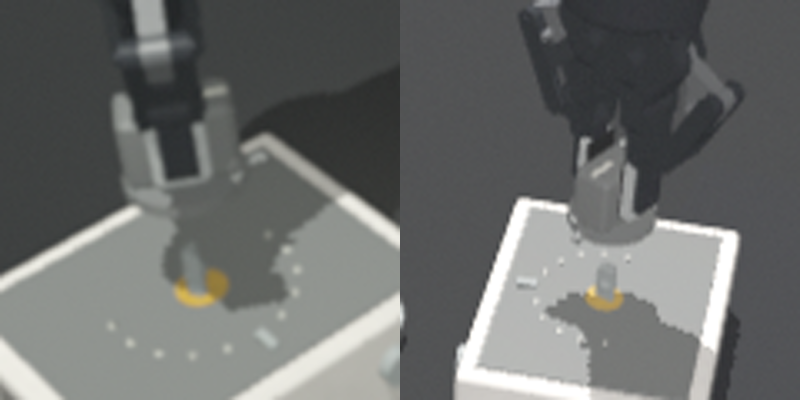

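```bash
python3 - <<'E'
from h import *
from rig import arm
for n,o in(('scene',(140,220)),('side',(300,100))):
    t=np.linspace(0,6.28,80);q=(proj(*C[n],np.c_[.5587+.025*np.cos(t),-.1636+.025*np.sin(t),np.full(80,.1197)])-o)/.3;print(n,q.min(0).round(),q.max(0).round())
arm.servo_line([*AX,.070],hold(68.3),vel=.1); arm.wait(.2)
s=arm.read_state();f0=s['contact_force'];print(s['time'],s['position'].round(4),f0.round(2))
z=.070
while z>.0405:
    z-=.001
    arm.servo_line([*AX,z],hold(68.3),vel=.03); s=arm.read_state();f=s['contact_force']-f0
    print(round(z,4),s['position'].round(4),f.round(1),s['torque'].round(2),s['finger_gap'].round(3))
    if f[2]>14: break
print(s['time'])
E
```

```text
scene [120. 136.] [246. 217.]
side [165. 188.] [255. 244.]
13.2583 [ 0.559  -0.1646  0.0709] [ 0.69  0.1  -0.19]Traceback (most recent call last):
  File "<stdin>", line 11, in <module>
AttributeError: 'float' object has no attribute 'round'
```

```bash
python3 - <<'E'
from h import *
from rig import arm
s=arm.read_state();f0=np.array([.3,.3,-.2])
z=.069
while z>.0405:
    z-=.001
    arm.servo_line([*AX,z],hold(68.3),vel=.03); s=arm.read_state();f=s['contact_force']-f0
    print(round(z,4),s['position'].round(4),f.round(1),s['torque'].round(2),round(s['finger_gap'],3))
    if f[2]>14: break
print(s['time'])
E
```

```text
0.068 [ 0.5584 -0.1645  0.0679] [-0.4 -0.5  1.5] [-0.01 -0.02 -0.04] 0.27
0.067 [ 0.5584 -0.1645  0.0669] [-0.2 -0.1 -1.5] [ 0.04 -0.04 -0.01] 0.273
0.066 [ 0.5584 -0.1645  0.0659] [ 0.4  0.  -0.4] [0.01 0.01 0.04] 0.27
0.065 [ 0.5585 -0.1645  0.0649] [-0.6 -0.3 -0.6] [-0.01 -0.01 -0.01] 0.269
0.064 [ 0.5584 -0.1645  0.0639] [ 0.5 -0.9 -0.2] [ 0.01  0.03 -0.04] 0.27
0.063 [ 0.5584 -0.1645  0.0629] [-0.5 -0.3 -1.2] [ 0.01  0.01 -0.01] 0.27
0.062 [ 0.5584 -0.1645  0.0619] [-0.7  0.1 -0.7] [-0.02  0.01 -0.04] 0.273
0.061 [ 0.5585 -0.1645  0.0609] [-0.6  0.5 -0.4] [0.   0.02 0.03] 0.269
0.06 [ 0.5584 -0.1647  0.0599] [-1.  -1.1 -0.6] [-0.37 -0.01 -0.04] 0.269
0.059 [ 0.5584 -0.1647  0.059 ] [-0.8 -2.4 -1.1] [-0.64  0.02 -0.02] 0.268
0.058 [ 0.5585 -0.1647  0.058 ] [ 0.1 -2.5 -0.5] [-1.    0.06 -0.02] 0.268
0.057 [ 0.5584 -0.1647  0.057 ] [-0.1 -3.4 -0.6] [-1.18  0.12 -0.  ] 0.273
0.056 [ 0.5584 -0.1647  0.056 ] [-0.5 -4.5 -0.2] [-1.42  0.16 -0.07] 0.272
0.055 [ 0.5585 -0.1647  0.055 ] [-0.7 -4.9  0.8] [-1.65  0.21  0.02] 0.27
0.054 [ 0.5585 -0.1647  0.054 ] [-0.6 -4.3  0.3] [-1.87  0.2  
[... 363 characters left out ...]
.96  0.34  0.02] 0.27
0.048 [ 0.5592 -0.165   0.049 ] [-0.4 -6.   4.5] [-2.12 -0.01 -0.04] 0.271
0.047 [ 0.5593 -0.1651  0.048 ] [ 0.4 -6.9  2.7] [-2.21 -0.1  -0.02] 0.272
0.046 [ 0.5594 -0.1651  0.0468] [ 0.5 -5.6  2.3] [-2.24 -0.31 -0.  ] 0.274
0.045 [ 0.5593 -0.1651  0.0459] [ 0.4 -6.5  2.8] [-2.21 -0.23 -0.03] 0.271
0.044 [ 0.5593 -0.1651  0.0449] [ 0.1 -7.3  3.3] [-2.29 -0.22 -0.05] 0.275
0.043 [ 0.5585 -0.1648  0.0429] [-0.8 -7.2 -0.7] [-2.21  0.06 -0.  ] 0.273
0.042 [ 0.5584 -0.1649  0.0414] [ 0.3 -6.7 -1.9] [-2.41 -0.18 -0.07] 0.27
0.041 [ 0.5584 -0.1649  0.0406] [-0.3 -7.  -0.6] [-2.43  0.07  0.01] 0.27
0.04 [ 0.5584 -0.165   0.0404] [-2.  -5.5  2.2] [-2.03  0.65 -0.01] 0.27
20.7583
```

It went in at the first try and snapped at TCP z≈0.043. I'll relieve the side load, press home firmly, then turn.

```bash
python3 - <<'E'
from h import *
from rig import arm
def rep(t):
    s=arm.read_state();print(t,round(s['time'],2),s['position'].round(4),s['contact_force'].round(1),s['torque'].round(2),round(s['finger_gap'],3));return s
for y in(-.1649,-.1653,-.1657):
    arm.servo_line([.5584,y,.0403],hold(68.3),vel=.03); s=rep(y)
    if s['contact_force'][1]>-1.5: break
z=.0403
while z>.034 and s['contact_force'][2]<20:
    z-=.0007
    arm.servo_line([.5584,y,z],hold(68.3),vel=.03); s=rep(round(z,4))
arm.servo_line([.5584,y,.0403],hold(68.3),vel=.03); rep('rel')
E
```

```text
-0.1649 21.01 [ 0.5584 -0.165   0.0404] [-2.2 -4.6  2.4] [-1.69  0.36 -0.08] 0.265
-0.1653 21.26 [ 0.5584 -0.1651  0.0403] [-2.4 -3.7  1.9] [-1.04  0.57 -0.  ] 0.275
-0.1657 21.51 [ 0.5584 -0.1652  0.0403] [-1.4 -0.2  3.7] [-0.08  0.73  0.07] 0.27
0.0396 21.76 [ 0.5585 -0.1652  0.0403] [-4.1  1.1  6.8] [ 0.38  1.42 -0.03] 0.273
0.0389 22.01 [ 0.5585 -0.1652  0.0403] [-6.4  2.5 10. ] [ 0.79  2.07 -0.01] 0.272
0.0382 22.26 [ 0.5585 -0.1653  0.0403] [-7.8  2.  13.1] [1.13 2.72 0.  ] 0.268
0.0375 22.51 [ 0.5585 -0.1653  0.0403] [-9.   3.8 17. ] [ 1.51  3.35 -0.06] 0.271
0.0368 22.76 [ 0.5585 -0.1653  0.0403] [-11.5   5.1  18.7] [ 1.8   3.94 -0.07] 0.266
0.0361 23.01 [ 0.5586 -0.1653  0.0403] [-12.8   5.8  22.1] [ 2.21  4.6  -0.07] 0.27
rel 23.3 [ 0.5587 -0.1654  0.0403] [-2.3  0.9  5.2] [ 0.24  0.58 -0.01] 0.266
```

```bash
python3 - <<'E'
from h import *
from rig import arm
for k in np.linspace(68.3,8.4,9)[1:]:
    arm.servo_line([.5585,-.1655,.0403],hold(k),vel=.03)
    s=arm.read_state();print(round(k,1),round(s['time'],2),s['position'].round(4),s['contact_force'].round(1),s['torque'].round(2),round(s['finger_gap'],3),np.round(np.degrees(np.arctan2(*Rn.from_euler('xyz',s['ee_rot']).as_matrix()[[1,0],1]))-90,1))
arm.wait(.3)
s=arm.read_state();print(np.round(np.degrees(np.arctan2(*Rn.from_euler('xyz',s['ee_rot']).as_matrix()[[1,0],1]))-90,2),s['torque'].round(2))
E
```

```text
60.8 23.58 [ 0.5589 -0.1653  0.0403] [0.1 0.  4. ] [ 0.18  0.04 -0.01] 0.267 61.0
53.3 23.87 [ 0.5589 -0.1652  0.0403] [1.  1.4 4.1] [ 0.6  -0.23 -0.  ] 0.269 53.6
45.8 24.15 [ 0.5589 -0.1652  0.0404] [1.2 2.7 3.4] [ 0.82 -0.49  0.03] 0.271 46.2
38.3 24.43 [ 0.5589 -0.1652  0.0403] [1.8 3.3 2.7] [ 1.06 -0.83 -0.02] 0.274 38.7
30.9 24.72 [ 0.5589 -0.1652  0.0404] [3.2 2.8 3. ] [ 1.29 -1.1   0.04] 0.267 31.2
23.4 25.0 [ 0.5589 -0.1652  0.0404] [3.4 4.1 2.8] [ 1.29 -1.29  0.01] 0.27 23.7
15.9 25.28 [ 0.5589 -0.1652  0.0404] [3.7 3.7 2.8] [ 1.24 -1.3   0.02] 0.273 16.3
8.4 25.57 [ 0.5589 -0.1653  0.0404] [4.2 2.7 2.9] [ 1.19 -1.33  0.01] 0.272 8.8
8.79 [ 1.18 -1.34  0.01]
```

```bash
python3 - <<'E'
from h import *
from rig import arm
arm.servo_line([.5588,-.1652,.0406],hold(8.4),vel=.03)
arm.move_gripper(0.7)
arm.servo_line([.5588,-.1652,.125],hold(8.4),vel=.15)
f=lambda p:proj(Kw,camat([p[0],p[1],.125],np.radians(98.4)),[.5588,-.1652,.09])[0]-[320,230]
p=least_squares(f,[.56,-.165],x_scale=.01).x;print(p)
arm.servo_line([*p,.125],hold(8.4),vel=.2);arm.wait(.2)
s=arm.read_state();print(s['time'],s['contact_force'].round(1))
for n in("scene","side","wrist"):
    c=arm.capture(n);cv2.imwrite(f"pics/k_{n}.png",c["img"]);np.save(f"k_{n}.npy",c["world_from_camera"])
a=cv2.imread("pics/k_wrist.png")
cv2.imwrite("pics/k1.png",cv2.resize(a[180:320,240:400],None,fx=5,fy=4.25 if 0 else 5,interpolation=2)[:600])
b=cv2.imread("pics/k_side.png")
cv2.imwrite("pics/k2.png",cv2.resize(b[150:250,310:410],None,fx=5.8,fy=5.8,interpolation=2))
E
```

```text
[ 0.57400945 -0.16284204]
27.725 [-0.   0.2 -1. ]
```

View pics/k1.png

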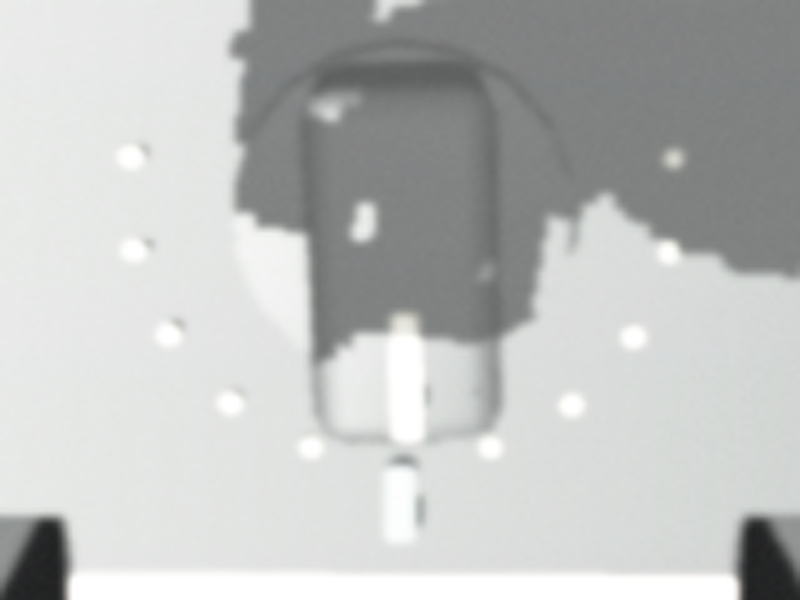

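View pics/k2.png

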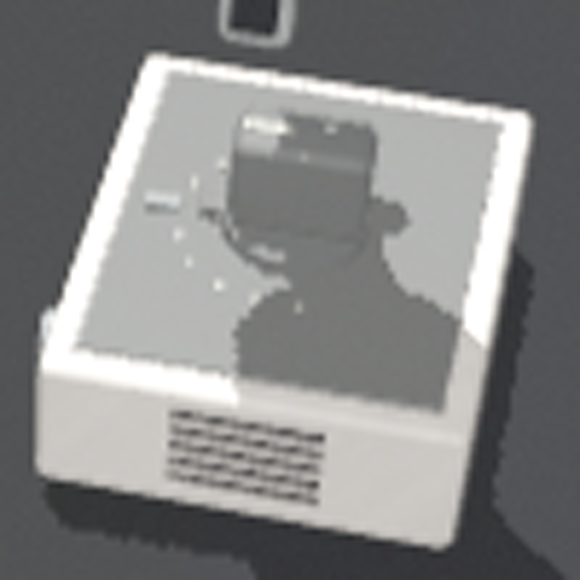

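View pics/k_scene.png

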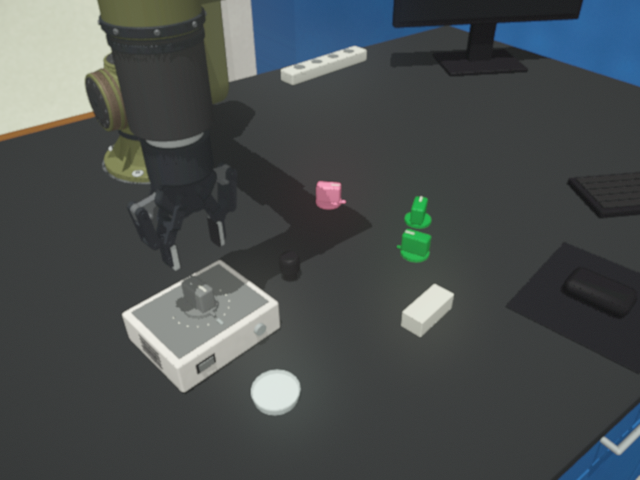

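The knob is seated. In the wrist crop the mark is at (402,505) and the white line runs (403,320)→(407,435), so it points close to the mark but perhaps a couple of degrees CCW. I'll measure it.

```bash
python3 - <<'E'
from h import *
T=np.load("k_wrist.npy")
cr=lambda x,y:(240+(x+.5)/5-.5,180+(y+.5)/5-.5)
A=lambda p,q,z:(lambda d:np.degrees(np.arctan2(d[1],d[0])))(px2w(Kw,T,cr(*q),z)-px2w(Kw,T,cr(*p),z))
print('L',A((303,130),(317,410),.1),'R',A((491,130),(500,410),.1),'line',A((403,320),(407,435),.1))
print('top centre near/far',px2w(Kw,T,cr(398,90),.1),px2w(Kw,T,cr(408,437),.1))
m=px2w(Kw,T,cr(402,505),.063);print('mark',m, np.degrees(np.arctan2(m[1]+.1652,m[0]-.5588)))
print('boxx edge +y dir',A((80,575),(740,574),.06)-90)
# dots symmetric pairs
for p,q in(((131,156),(673,157)),((135,249),(668,252)),((169,334),(633,337)),((230,403),(571,405)),((311,447),(490,447))): print(A(p,q,.06)-90, px2w(Kw,T,cr((p[0]+q[0])/2,(p[1]+q[1])/2),.06).round(4))
im=cv2.imread("pics/k_wrist.png")
cv2.imwrite("pics/l.png",cv2.resize(im[185:275,285:355],None,fx=8,fy=6.6 if 0 else 8,interpolation=2)[:, :])
E
python3 -c "
import cv2;a=cv2.imread('pics/l.png');cv2.imwrite('pics/l.png',cv2.resize(a,None,fx=.8,fy=.8))"
```

```text
L 10.247377391994938 R 10.97312698551024 line 10.248614501260894
top centre near/far [ 0.53636591 -0.16899881  0.1       ] [ 0.5798054  -0.16138907  0.1       ]
mark [ 0.60449234 -0.15859777  0.063     ] 8.221944712166302
boxx edge +y dir 8.457816917678613
8.240555524919344 [ 0.5519 -0.1663  0.06  ]
8.01871735511493 [ 0.5658 -0.1643  0.06  ]
7.966860923744207 [ 0.5788 -0.1625  0.06  ]
8.00123948601545 [ 0.5895 -0.161   0.06  ]
8.358304034393498 [ 0.5964 -0.16    0.06  ]
```

View pics/l.png

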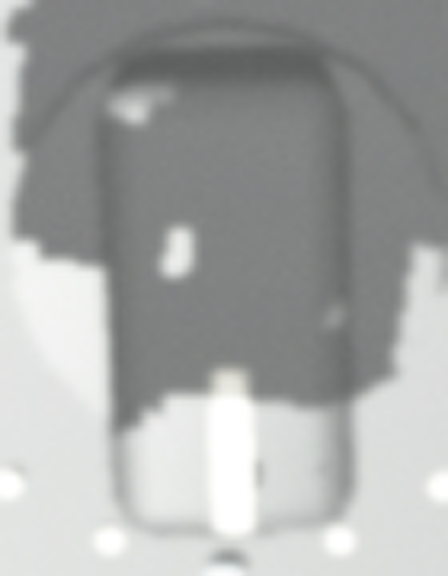

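The knob is at about 10.3° world and the mark direction is 8.1°, so it is off by 2° CCW. There is time to correct it with a gentle regrip and a little more turn.

```bash
python3 - <<'E'
from h import *
from rig import arm
g=lambda s:np.round(np.degrees(np.arctan2(*Rn.from_euler('xyz',s['ee_rot']).as_matrix()[[1,0],1]))-90,2)
arm.servo_line([.5588,-.1652,.125],hold(9.5),vel=.2)
arm.servo_line([.5588,-.1652,.0408],hold(9.5),vel=.12);arm.wait(.1)
arm.move_gripper(0.0,40);s=arm.read_state();print(g(s),s['position'].round(4),s['contact_force'].round(1),s['torque'].round(2))
arm.servo_line([.5588,-.1652,.0408],hold(6.0),vel=.03);arm.wait(.3);s=arm.read_state();print(g(s),s['position'].round(4),s['contact_force'].round(1),s['torque'].round(2))
arm.move_gripper(0.7);s=arm.read_state();print(g(s),s['position'].round(4))
arm.servo_line([.5588,-.1652,.125],hold(6.0),vel=.15)
arm.servo_line([.57401,-.16284,.125],hold(8.4),vel=.2);arm.wait(.2)
s=arm.read_state();print(s['time'],s['contact_force'].round(1))
for n in("scene","side","wrist"):
    c=arm.capture(n);cv2.imwrite(f"pics/m_{n}.png",c["img"]);np.save(f"m_{n}.npy",c["world_from_camera"])
a=cv2.imread("pics/m_wrist.png")
cv2.imwrite("pics/m1.png",cv2.resize(a[180:300,240:400],None,fx=5,fy=5,interpolation=2))
E
```

```text
9.51 [ 0.5591 -0.1653  0.0413] [ 0.9 -0.   1.7] [0.08 0.13 0.01]
6.03 [ 0.5591 -0.1653  0.0413] [0.2 0.8 4.8] [0.14 0.09 0.03]
6.0 [ 0.5586 -0.1652  0.0404]
31.6333 [ 0.3 -0.6  0. ]
```

View pics/m1.png

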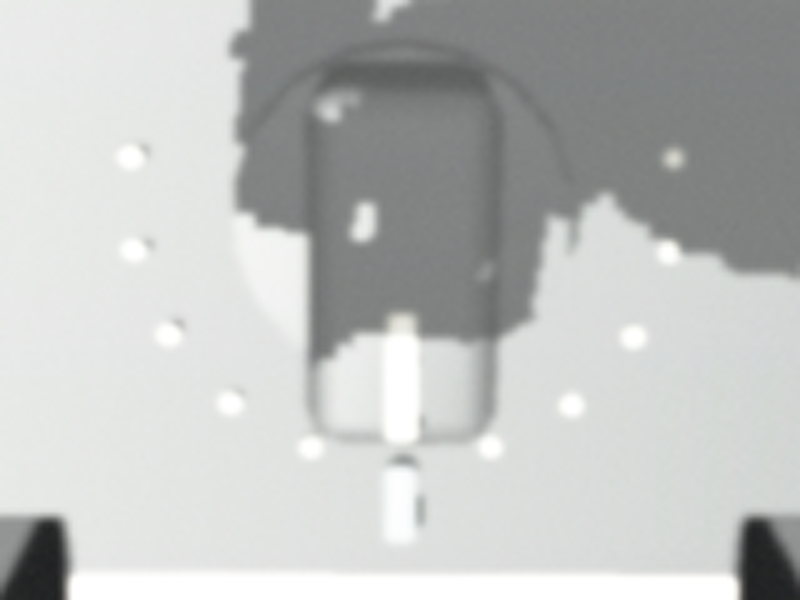

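The wing sides are now vertical in the crop, and the white line (402) is in line with the mark (402). The knob's size and height match the seated view. Last check: whether the other items moved, then retreat and hand in.

```bash
python3 - <<'E'
from h import *
from rig import arm
arm.servo_line([.574,-.1628,.2],vel=.2);arm.wait(.3)
a={n:cv2.imread(f"pics/a_{n}.png") for n in C}
for n in C:
    b=arm.capture(n)["img"];cv2.imwrite(f"pics/n_{n}.png",b)
    for nm,P in dict(eye=(.523,.008,.02),slide=None,dish=None).items():
        q={'scene':{'eye':(290,266),'slide':(428,310),'dish':(276,392)},'side':{'eye':(348,267),'slide':(216,285),'dish':(286,197)}}[n][nm]
        f=lambda i:np.float32(cv2.cvtColor(i[q[1]-32:q[1]+32,q[0]-32:q[0]+32],cv2.COLOR_BGR2GRAY))
        print(n,nm,cv2.phaseCorrelate(f(a[n]),f(b)))
b=cv2.imread("pics/n_side.png");c=cv2.imread("pics/n_scene.png")
cv2.imwrite("pics/n1.png",np.hstack([cv2.resize(b[150:250,310:410],(400,400),interpolation=2),cv2.resize(c[260:340,160:240],(400,400),interpolation=2)]))
print(arm.read_state()['time'])
E
```

```text
scene eye ((-0.039570795595579966, 0.04986224832157404), 0.8850568351335824)
scene slide ((0.039480446248656875, -0.004229044354538303), 0.8563171308487654)
scene dish ((-0.02077624662863542, -0.0054427562407397545), 0.931882584001869)
side eye ((-0.09444253678675096, -0.06612266847541548), 0.8948802925879136)
side slide ((0.01800655536418816, -0.03505870471175143), 0.9951605420210399)
side dish ((-0.015212391650791801, 0.001909960135112243), 1.0010349212680012)
32.7083
```

View pics/n1.png

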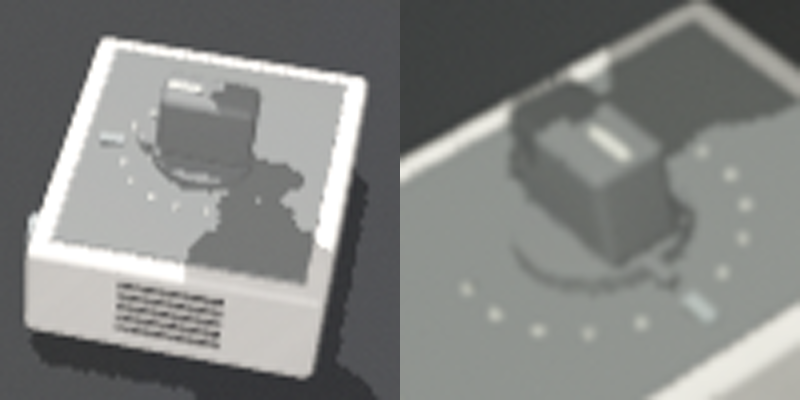

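Seated, with the nib (655,268 in the crop) aimed at the mark (700,305), and the other items unmoved. Handing in.

```bash
python3 -c "
from rig import arm
arm.close_job()"
```

```text
the job is handed in; nothing more can be done
```

I put the grey knob on the D-shaft, pressed it home until it snapped, turned its pointer to the raised mark, let go and handed the job in at about 33 s of 72 s.

- **Fit:** I read the shaft's flat from the wrist camera at about 60° counter-clockwise of the mark. The knob went on at that angle on the first try, so no feeling around was needed.
- **Pressing home:** The knob snapped over the ball and met a solid stop with its underside at about 60 mm, the panel height. The largest push on the box that I read was about 22 N.
- **Pointer:** After the first release it was about 2° counter-clockwise of the mark. I regripped and turned it a little further, and the last wrist picture shows it in line with the mark to within about half a degree.
- **Other items:** The eyepiece, slide box and dish show less than 0.1 pixel of shift against the first pictures. The arm was clear of everything when I handed in.

**Disagreements with the brief:**
- The first grasp closed on nothing. The pictures showed the closed fingertips about 29 mm behind the reported TCP, where the brief says 8 mm ahead. Going about 38 mm lower fixed it, and the knob had not moved.
- During the regrip the arm's reported height read about 1 mm higher than before. The later pictures show the knob still seated.

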